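Nip a carton in the date-coder with the ball-knob side guide

ROBOT

A 6-joint arm with a two-finger parallel gripper is mounted at the origin on the work surface. World frame = base frame: x ahead of the robot, y to its left, z up, the work surface at z = 0. Lengths are in m, angles in rad, forces in N, time in s.
With the tool pointing down it reaches from about 0.375 to 0.9 m from the base axis. Payload 3.1 kg.
Tool frame: the origin (TCP) lies midway between the tips of the shut fingers; the grasp point (between the pads) lies 19 mm behind it; z points along the fingers, y is the line along which they close (so a half turn about z gives the same grasp; the last joint's range is limited). The gripper opens to 87 mm and grips with 3 to 60 N. Pads are 19 mm wide; open, the fingers measure 117 mm over their backs; the gripper's body (75 mm by 190 mm) begins 51 mm behind the grasp point.
Start: joints at [1.042, 0.527, 1.433, -0, 1.181, -0.178], TCP at [0.215, 0.587, 0.223] pointing down, gripper open.
Joint ranges: [-3.08, 3.08], [-0.75, 2.2], [0.22, 2.44], [-1.43, 4.57], [0, 2.65], [-2.85, 2.85]. Speed limits (rad/s): [2.79, 2.79, 3.14, 3.14, 3.14, 3.14].

INTERFACE

Orientations are given as a rotation vector (axis times angle).
In Python, from workcell import arm gives the robot as it stands.
- The arm moves only by the shell command python3 -m creep 'ROWS' [OPENING] [FORCE]. ROWS is JSON, one flat list of numbers, 4 for each row, row after row: the shift along the world's x, y, z in units of 40 mm (1.0 is 40 mm), then the turn about the world's z in units of 5 degrees (1.0 is 5 degrees). A call has 1 to 20 rows; each row shifts and turns the commanded pose from where the row before left it; what a row does not reach is not made up. A row lasts 1/12 s, in which the tool goes at most 41.7 mm and 7.16 degrees, less where a joint would pass 70% of its speed; a pose out of reach is approached as far as the arm can. A call is refused whole if a number of a shift passes 1 or a number of a turn 1, either way. A call with a gripper value outside its range is refused whole. OPENING is the finger opening in mm, from 0 to 87, set as the call begins (- or left out, the last holds). The fingers move at their own pace and stop on an object; FORCE is the grip in N (left out, the last holds). Time passes only in rows, so rows that do not move let the fingers close. It gives the time, the measured TCP pose, the force, the opening and the grip force at its end, in the units of the state.
- arm.read_state(): the state, without advancing time (a new reading comes with each control period).
- arm.get_image(name): name is "scene" or "top"; returns the picture (400x640x3 uint8, red, green, blue); there is no depth.
- arm.get_calibration(name): a dict with "K" (3x3 intrinsics, pixels), "k1" (the pictures are not rectified: a ray, as slopes to the right and down, at radius r is drawn at 1 + k1 r^2 times it, then the intrinsics apply), "camera_from_world" (4x4, takes a point from world to camera coordinates). Camera axes: x right, y up, looking along -z (the intrinsics and any distortion apply to the point x, -y, -z); pixel columns grow to the right and rows downward; lengths in m; the calibration is good to about 2 mm. A picture is of the moment at which its call begins. get_calibration takes no time and is no camera call.
- arm.hand_in(): hands the job in; it is judged then, once.
The state is a dict: "time_s": time; "qpos": joint angles; "qd": joint speeds; "joint_torque": joint torques, N m; "tcp_pos": TCP position; "orientation": TCP orientation; "wrist_force": force on the tool from outside, world axes, zero at the start; "ft_torque": the same for the moment, N m; "opening": finger opening in m; "finger_force": force on a finger pad.
Only numpy, scipy, OpenCV 4.12 (cv2) and the standard library are available. Lean on these libraries where they do the work, as an engineer would, in place of code of your own. Each camera call takes 0.05 s, during which the arm holds its last target. There are 200 camera calls.

TASK

Stand the small single-tin carton upright on the deck of the date-coder, between the fixed fence and the side guide and centred on the print window. Let go of it, then wind the guide in with the ball knob, not by pushing the guide, until the carton sits square and snug between guide and fence and stays nipped when you let go, but do not crush the carton. Leave the tin, the tape dispenser and the label roll where they are.

Things in the scene. Friction and masses are not known exactly. Their poses are not given: they have to be found in the camera images.
- coder: Bench-top date-coder, fixed. Steel deck 220 x 350 mm (x, y), its top 50 mm above the bench. Origin: at bench level; x runs along fence and guide (away from the robot at yaw 0), y from fence to gearbox, z up. White coder head behind the fence, y = -88 to -150 mm, top 147 mm above the bench. Grey gearbox 80 x 56 mm at x = 0, y = 126 mm, top 100 mm above the bench, carries the ball knob.
- fence: Fixed aluminium fence of the coder, 160 mm long (x), 12 mm thick, 55 mm high above the deck, black print window 26 x 18 mm in the middle of its face. Origin: middle of the face's lower edge, at deck level; the face looks along its own +y, towards the guide. x and z as the coder's.
- guide: Sliding side guide: aluminium bar 124 mm long (x), 12 mm thick, white rubber-backed wear strip in front, top 46 mm above the deck, on two rods and a rack that run through the gearbox. Origin: middle of the lower edge of its front face, at deck level; the face looks to the fence (its own -y) and stays parallel to it. Slides along coder y; 110 mm from the fence when fully open.
- knob (a joint): Turn of the ball knob in rad, 0 with the guide fully open, growing clockwise seen from above, up to 4.4. Clockwise brings the guide 14 mm nearer to the fence per rad. It needs about 0.15 N m to turn freely and stays where it is left; each further 0.014 N m presses the guide 1 N harder. Once the carton is nipped, 0.1 rad more adds about 12 N.
- ball (a point): Centre of the ball knob: smooth polished black ball, 40 mm across, on an upright 12 mm spindle, centre 35 mm above the flat top of the gearbox (135 mm above the bench), turning about its vertical axis. Slippery (friction about 0.35): fingers that close above its widest part slide off upwards.
- carton: Small plain cardboard carton with a full tin inside, about 0.2 kg, square in plan, about 60 mm a side (folded by hand, so it may be up to 3 mm off), 78 mm high. Stands loose on the bench. Origin: centre of its underside; z up, x and y square to its sides. Its walls crush when the guide or the fence presses with more than 25 N; a snug nip is 3 to 15 N.
- tin: Bystander: round tin with clear lid, 74 mm across, 62 mm high, standing. Origin: centre of its underside.
- dispenser: Bystander: grey desk tape dispenser, 150 mm long (its x), 60 mm wide, 98 mm high. Origin: centre of its underside.
- label_roll: Bystander: roll of labels lying flat, 90 mm across, 40 mm high. Origin: centre of its underside.
Mind the look-alikes: they are no part of the job. What is shaped like the carton but green is not meant.

How it is judged:
On the way, in this order (a step that is already met when the one before it is completed fails the run):
1. the carton stands released and upright on the deck between fence and guide (contact force between the fingers and carton below 0.1 N and y of carton in the frame of fence above 0.026 m and y of carton in the frame of guide below -0.026 m and x of carton in the frame of fence between -0.03 and 0.03 m and z of carton in the frame of fence below 0.004 m and angle between carton's own z axis and vertical below 0.06 rad), for 0.2 s.
2. the guide, wound in with the knob, presses the carton against the fence (contact force between each of guide, fence and carton above 2 N), for 0.2 s.
At the end, for the whole second after the job is handed in: The carton stands upright (within 0.05 rad) on the deck, square to the fence (within 0.05 rad), its middle within 15 mm of the middle of the print window along the fence, nipped between guide and fence with more than 2 N at each face, at rest (all of step 2 and x of carton in the frame of fence between -0.015 and 0.015 m and z of carton in the frame of fence below 0.004 m and angle between carton's own z axis and vertical below 0.05 rad and (angle between the x axis of carton and the x axis of fence, either way round below 0.05 rad or angle between the y axis of carton and the x axis of fence, either way round below 0.05 rad) and linear speed of carton below 0.01 m/s and velocity of joint knob below 0.05 rad/s); the robot touches nothing.
It fails at once if the carton is crushed (more than 25 N from guide or fence) (contact force between any of guide, fence and carton above 25 N).
It fails at once if the guide is pushed directly instead of being wound in (contact force between any of the fingers, the arm and guide above 8 N).
It fails at once if the tin, dispenser or label roll is displaced by more than 20 mm (distance of any of tin, dispenser, label_roll from where it was at the start of the episode above 0.02 m).
It also fails if it takes over 72 s, if anything falls off the work surface, if the arm or the gripper's body presses on something with over 40 N, if the wrist force passes 120 N, or if a joint passes its speed limit or range.

## Working session

There is one attempt and no reset: what is moved stays moved. The work goes in short steps, Python scripts to look and compute and a shell command to move; the robot and the scene stay as the last step left them, time stands still between calls to the robot, and variables do not carry over. Pictures are saved under pics/ and viewed, at most 10 in all, crops included, and the job is handed in when it is done.

```bash
mkdir -p pics
cat > h.py <<'E'
import numpy as np, cv2
from workcell import arm
def snap(cam,fn,crop=None,s=1):
    im=arm.get_image(cam)[:,:,::-1]
    if crop: x0,y0,x1,y1=crop; im=im[y0:y1,x0:x1]
    cv2.imwrite('pics/'+fn,cv2.resize(im,None,fx=s,fy=s,interpolation=cv2.INTER_CUBIC))
def pt(cam,u,v,z):
    c=arm.get_calibration(cam);K=np.array(c['K']);T=np.array(c['camera_from_world'])
    d=np.array([(u-K[0,2])/K[0,0],(v-K[1,2])/K[1,1]]);s=d.copy()
    for _ in range(20): s=d/(1+c['k1']*(s@s))
    r=T[:3,:3].T@np.array([s[0],-s[1],-1]);o=-T[:3,:3].T@T[:3,3]
    return o+r*(z-o[2])/r[2]
def px(cam,p):
    c=arm.get_calibration(cam);K=np.array(c['K']);T=np.array(c['camera_from_world'])
    q=T[:3,:3]@np.array(p)+T[:3,3];s=np.array([q[0],-q[1]])/-q[2];s=s*(1+c['k1']*(s@s))
    return K[:2,:2]@s+K[:2,2]
E
python3 - <<'E'
from h import *
a=arm.get_image('top');b=arm.get_image('scene')
cv2.imwrite('pics/a.png',a[:,:,::-1]);cv2.imwrite('pics/b.png',b[:,:,::-1])
print(arm.read_state())
E
```

```text
{'time_s': 0.1, 'qpos': array([ 1.04151611e+00,  5.28385516e-01,  1.43376615e+00, -2.53911435e-05,
        1.18143819e+00, -1.78479639e-01]), 'qd': array([-0.00028768, -0.00403221, -0.00081151,  0.00014721, -0.00105234,
       -0.0006269 ]), 'joint_torque': array([ 6.07155448e-05, -4.40983129e+01, -1.77151394e+01,  6.34981901e-02,
        5.34212042e-02, -4.94803908e-05]), 'tcp_pos': array([0.21440536, 0.58636189, 0.2216645 ]), 'orientation': array([-5.48083028e-01, -3.09273194e+00,  2.95494912e-03]), 'wrist_force': array([ 0.72995231,  0.40268055, -0.42788288]), 'ft_torque': array([-9.32552487e-05, -1.78513833e-02, -2.85010518e-03]), 'finger_force': 0.0, 'opening': 0.08708480563462277}
```

View pics/a.png

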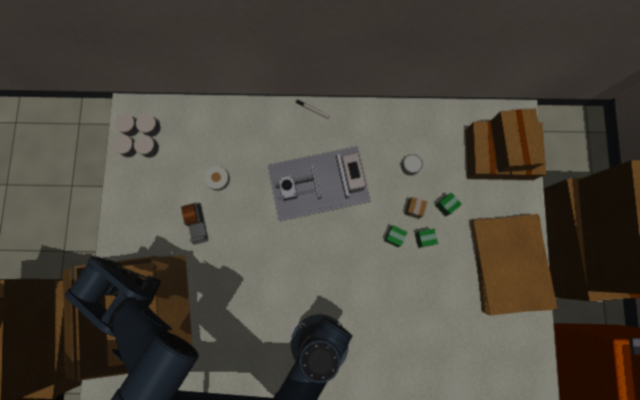

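View pics/b.png

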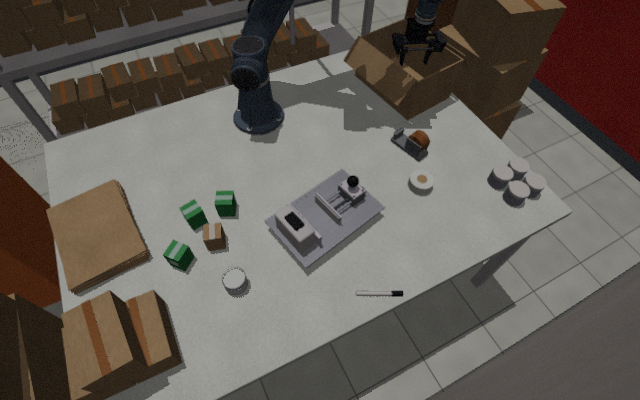

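The top view shows four carton shapes: brown at (417,207), and green at (448,204), (396,236) and (428,238). The brown one fits, because green is excluded. The coder is around (320,183), with its ball at (287,185) and the head at (353,172). I'll enlarge to confirm.

Run:
```python
from h import *
snap('top','c.png',(265,140,465,250),4)
snap('scene','d.png',(165,165,395,295),3.4)
for c in('top','scene'):
    k=arm.get_calibration(c);T=np.array(k['camera_from_world']);print(c,k['K'][0],k['k1'],-T[:3,:3].T@T[:3,3])
```

```text
top [450.61772411   0.         316.00524498] 0.008882031478569688 [0.24202548 0.00664173 1.7056221 ]
scene [376.86939267   0.         317.15915478] -0.042013313302261025 [ 1.16601642 -0.32395374  1.12933557]
```

View pics/c.png

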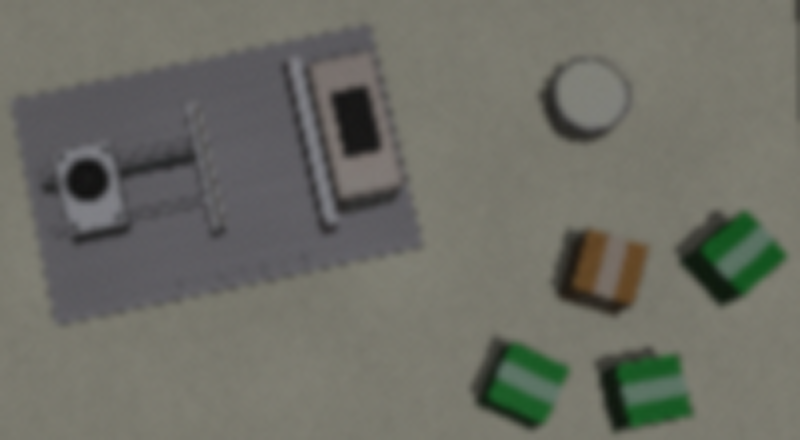

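View pics/d.png

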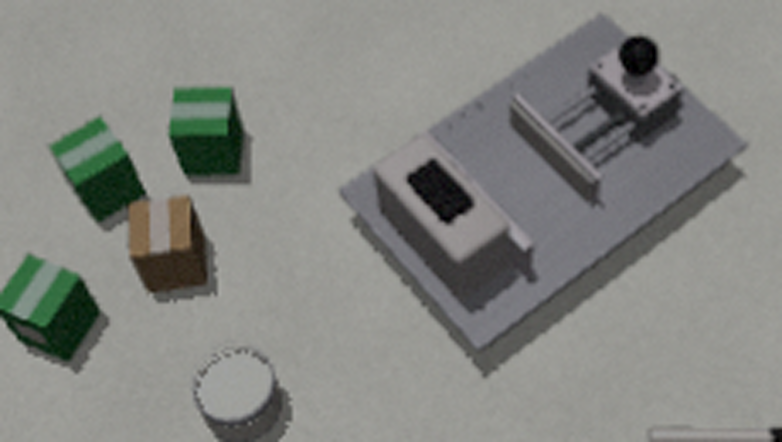

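Confirmed: the brown carton is at crop (611,268), among three green ones. The deck corners, fence, guide and ball are clear enough to measure.

```bash
cat > m.py <<'E'
from h import *
P=lambda x,y,z:pt('top',(x+.5)/4-.5+265,(y+.5)/4-.5+140,z)
Q=lambda x,y,z:pt('scene',(x+.5)/3.4-.5+165,(y+.5)/3.4-.5+165,z)
def show(n,L,f,z):
    p=np.array([f(x,y,z) for x,y in L]);print(n,p[:,:2].round(4).tolist(),'mean',p[:,:2].mean(0).round(4))
    e=np.diff(np.vstack([p,p[:1]]),axis=0);print('   len',np.linalg.norm(e,axis=1).round(3),'ang',np.degrees(np.arctan2(e[:,1],e[:,0])).round(1))
E
python3 - <<'E'
from m import *
show('deck T',[(14,100),(370,28),(422,246),(60,324)],P,.05)
show('deck S',[(602,14),(748,147),(478,348),(340,192)],Q,.05)
show('carton T',[(590,230),(648,243),(633,308),(573,290)],P,.078)
show('carton S',[(135,198),(188,197),(197,247),(130,251)],Q,.078)
show('fence T',[(289,60),(323,230)],P,.105)
show('guide T',[(196,103),(223,233)],P,.096)
show('ball T',[(88,180)],P,.135);show('ball S',[(639,55)],Q,.135)
E
```

```text
deck T [[0.6511, 0.2084], [0.7276, -0.1277], [0.5184, -0.1767], [0.4391, 0.1575]] mean [0.5841 0.0154]
   len [0.345 0.215 0.344 0.218] ang [ -77.2 -166.8  103.3   13.5]
deck S [[0.4405, 0.1563], [0.6548, 0.206], [0.73, -0.1311], [0.5223, -0.1807]] mean [0.5869 0.0126]
   len [0.22  0.345 0.214 0.347] ang [  13.1  -77.4 -166.6  103.6]
carton T [[0.5315, -0.3271], [0.5204, -0.3797], [0.4603, -0.3647], [0.4758, -0.3107]] mean [ 0.497  -0.3455]
   len [0.054 0.062 0.056 0.058] ang [-101.9  166.    74.   -16.5]
carton S [[0.4591, -0.3616], [0.4803, -0.316], [0.5353, -0.3257], [0.512, -0.3828]] mean [ 0.4967 -0.3465]
   len [0.05  0.056 0.062 0.057] ang [  65.1  -10.  -112.3  158.1]
fence T [[0.6798, -0.0491], [0.5222, -0.0816]] mean [ 0.601  -0.0654]
   len [0.161 0.161] ang [-168.4   11.6]
guide T [[0.64, 0.0354], [0.5193, 0.0084]] mean [0.5796 0.0219]
   len [0.124 0.124] ang [-167.4   12.6]
ball T [[0.5582, 0.1293]] mean [0.5582 0.1293]
   len [0.] ang [0.]
ball S [[0.5581, 0.1262]] mean [0.5581 0.1262]
   len [0.] ang [0.]
```

```bash
python3 -m creep '[0.6,-0.75,0,0, 0.6,-0.75,0,0, 0.6,-0.75,0,0, 0.6,-0.75,0,0, 0.6,-0.75,0,0, 0.6,-0.75,0,0, 0.6,-0.75,0,0, 0.6,-0.75,0,0, 0.12,-0.96,0,-0.95, 0.12,-0.96,0,-0.95, 0.12,-0.96,0,-0.95, 0.12,-0.96,0,-0.95, 0.12,-0.96,0,-0.95, 0.12,-0.96,0,-0.95, 0.12,-0.96,0,-0.95, 0.12,-0.96,0,-0.95, 0.12,-0.96,0,-0.95, 0.12,-0.96,0,-0.95]' 87 20
python3 -m creep '[0.13,-0.96,0,-0.95, 0.13,-0.96,0,-0.95, 0.13,-0.96,0,-0.95, 0.13,-0.96,0,-0.95, 0.13,-0.96,0,-0.95, 0.13,-0.96,0,-0.95, 0.13,-0.96,0,-0.95, 0.13,-0.96,0,-0.95, 0,0,0,0, 0,0,0,0, 0,0,0,0]'
cat > s.py <<'E'
from workcell import arm
import numpy as np, sys
from scipy.spatial.transform import Rotation as R
s=arm.read_state();y=R.from_rotvec(s['orientation']).as_matrix()[:,1]
print('t',s['time_s'],'tcp',s['tcp_pos'].round(4),'phi',np.degrees(np.arctan2(y[1],y[0])).round(2),'open',round(s['opening'],4),'ff',s['finger_force'],'F',s['wrist_force'].round(1),'M',s['ft_torque'].round(2),'q6',s['qpos'][5].round(2))
E
python3 s.py
```

```text
time_s: 1.7
tcp_pos: [0.4546, -0.039, 0.2227]
orientation: [1.753, 2.607, 0.0]
wrist_force: [-0.0, 0.1, -0.5]
opening: 0.087
finger_force: 0.0
time_s: 2.62
tcp_pos: [0.4957, -0.3436, 0.2219]
orientation: [-2.501, -1.898, -0.0]
wrist_force: [0.0, 0.4, 0.3]
opening: 0.0869
finger_force: 0.0
t 2.6167 tcp [ 0.4957 -0.3436  0.2219] phi -15.61 open 0.0869 ff 0.0 F [0.  0.4 0.3] M [-0.08  0.05 -0.02] q6 -0.52
```

```bash
python3 -m creep '[0.03,-0.06,-0.5,0, 0,0,-0.5,0, 0,0,-0.5,0, 0,0,-0.5,0, 0,0,-0.5,0, 0,0,-0.5,0, 0,0,-0.45,0, 0,0,-0.4,0, 0,0,-0.4,0, 0,0,-0.3,0, 0,0,-0.1,0, 0,0,0,0, 0,0,0,0]'
python3 s.py; python3 -m creep '[0,0,0,0, 0,0,0,0, 0,0,0,0, 0,0,0,0, 0,0,0,0, 0,0,0,0]' 40 15;python3 s.py
```

```text
time_s: 3.7
tcp_pos: [0.4979, -0.3463, 0.037]
orientation: [2.501, 1.9, 0.0]
wrist_force: [1.2, -0.1, 0.5]
opening: 0.0869
finger_force: 0.0
t 3.7 tcp [ 0.4979 -0.3463  0.037 ] phi -15.55 open 0.0869 ff 0.0 F [ 1.2 -0.1  0.5] M [-0.07  0.03  0.  ] q6 -0.52
time_s: 4.2
tcp_pos: [0.4978, -0.3469, 0.0369]
orientation: [2.502, 1.899, 0.0]
wrist_force: [0.1, 0.7, 1.4]
opening: 0.0574
finger_force: 15.0
t 4.2 tcp [ 0.4978 -0.3469  0.0369] phi -15.61 open 0.0574 ff 14.999264135258272 F [0.1 0.7 1.4] M [-0.12  0.03 -0.03] q6 -0.52
```

```bash
python3 -m creep '[0,0,0.3,0, 0,0,0.5,0, 0,0,0.7,0, 0,0,0.7,0, 0,0,0.7,0, 0,0,0.7,0, 0,0,0.65,0, 0.1,0.3,0,0.2, 0.235,0.8,0,0.57, 0.235,0.8,0,0.57, 0.235,0.8,0,0.57, 0.235,0.8,0,0.57, 0.235,0.8,0,0.57, 0.235,0.8,0,0.57, 0.235,0.8,0,0.57, 0.235,0.8,0,0.57, 0.235,0.8,0,0.57, 0.13,0.6,0,0.35]'
python3 -m creep '[0,0,0,0, 0,0,0,0, 0,0,0,0]'; python3 s.py
python3 - <<'E'
from h import *
a=arm.get_image('scene')[165:295,235:395,::-1]
b=arm.get_image('top')[130:230,260:380,::-1]
A=cv2.resize(a,(640,520),interpolation=2)
cv2.imwrite('pics/e.png',A); cv2.imwrite('pics/e2.png',cv2.resize(b,None,fx=5,fy=5,interpolation=2))
E
```

```text
time_s: 5.7
tcp_pos: [0.5908, -0.0191, 0.2057]
orientation: [-1.954, -2.457, -0.0]
wrist_force: [-0.0, 0.0, -0.8]
opening: 0.0571
finger_force: 15.0
time_s: 5.95
tcp_pos: [0.5905, -0.0224, 0.2059]
orientation: [-1.958, -2.455, 0.002]
wrist_force: [1.0, 0.0, -1.1]
opening: 0.0576
finger_force: 15.0
t 5.95 tcp [ 0.5905 -0.0224  0.2059] phi 12.85 open 0.0576 ff 14.998711299849674 F [ 1.   0.  -1.1] M [-0.13  0.04 -0.02] q6 -0.45
```

View pics/e.png

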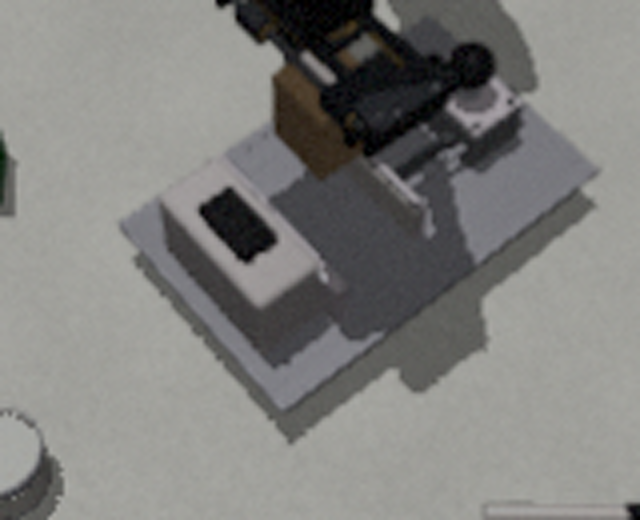

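The carton hangs in the gripper. The bottom edge of its visible face runs from about (277,137) to (321,178), and on to (360,158).

Run:
```python
from h import *
Q=lambda x,y,z:pt('scene',(x+.5)/4-.5+235,(y+.5)/4-.5+165,z)
a=np.radians(12.8);X=np.array([np.cos(a),np.sin(a)]);Y=np.array([-X[1],X[0]])
f=np.array([.6015,-.0654])
for n,x,y,z in[('c1',277,137,.169),('c2',321,178,.169),('c3',360,158,.169),('topL',275,72,.247),('tcp',0,0,0),('guide far end',435,225,.05),('head front',162,192,.147),('h2',253,308,.147)]:
    p=Q(x,y,z)[:2] if x else np.array([.5905,-.0224]); print(n,p.round(4),'fence frame',((p-f)@X).round(4),((p-f)@Y).round(4))
```

```text
c1 [ 0.5729 -0.0583] fence frame -0.0263 0.0133
c2 [ 0.6213 -0.0446] fence frame 0.0239 0.0159
c3 [ 0.6183 -0.0099] fence frame 0.0287 0.0504
topL [ 0.5689 -0.0565] fence frame -0.0298 0.0159
tcp [ 0.5905 -0.0224] fence frame -0.0012 0.0444
guide far end [0.6373 0.0544] fence frame 0.0615 0.1089
head front [ 0.5663 -0.1533] fence frame -0.0538 -0.0779
h2 [ 0.6876 -0.133 ] fence frame 0.069 -0.085
```

```bash
python3 -m creep '[0,0,-0.3,0, 0,0,-0.4,0, 0,0,-0.4,0, 0,0,-0.4,0, 0,0,-0.4,0, 0,0,-0.3,0, 0,0,-0.3,0, 0,0,-0.2,0, 0,0,-0.1,0, 0,0,-0.07,0, 0,0,-0.04,0, 0,0,0,0, 0,0,0,0, 0,0,0,0]'; python3 s.py
python3 -m creep '[0,0,-0.02,0, 0,0,-0.02,0, 0,0,-0.01,0, 0,0,0,0, 0,0,0,0]';python3 s.py
```

```text
time_s: 7.22
tcp_pos: [0.5918, -0.0227, 0.0908]
orientation: [1.959, 2.454, 0.001]
wrist_force: [-0.1, 0.5, -2.6]
opening: 0.0574
finger_force: 15.0
t 7.2167 tcp [ 0.5918 -0.0227  0.0908] phi 12.81 open 0.0574 ff 14.99893564498052 F [-0.1  0.5 -2.6] M [-0.1  -0.    0.04] q6 -0.45
time_s: 7.63
tcp_pos: [0.5913, -0.0226, 0.0881]
orientation: [-1.96, -2.455, 0.0]
wrist_force: [-0.1, 1.1, -3.0]
opening: 0.0574
finger_force: 15.0
t 7.6333 tcp [ 0.5913 -0.0226  0.0881] phi 12.81 open 0.0574 ff 14.999110613716766 F [-0.1  1.1 -3. ] M [-0.06 -0.02  0.03] q6 -0.45
```

```bash
python3 -m creep '[0,0,-0.02,0, 0,0,-0.01,0, 0,0,0,0, 0,0,0,0]';python3 s.py; python3 -m creep '[0,0,-0.01,0, 0,0,-0.01,0, 0,0,0,0, 0,0,0,0]';python3 s.py
```

```text
time_s: 7.97
tcp_pos: [0.5914, -0.0227, 0.0869]
orientation: [-1.96, -2.455, 0.0]
wrist_force: [-0.5, -0.0, -1.5]
opening: 0.0572
finger_force: 15.0
t 7.9667 tcp [ 0.5914 -0.0227  0.0869] phi 12.8 open 0.0572 ff 14.999028883175924 F [-0.5 -0.  -1.5] M [-0.08  0.01 -0.04] q6 -0.45
time_s: 8.3
tcp_pos: [0.5913, -0.0227, 0.0869]
orientation: [1.96, 2.455, 0.0]
wrist_force: [-1.9, 0.5, 6.1]
opening: 0.0577
finger_force: 15.0
t 8.3 tcp [ 0.5913 -0.0227  0.0869] phi 12.8 open 0.0577 ff 14.998926496482454 F [-1.9  0.5  6.1] M [-0.02  0.38  0.03] q6 -0.45
```

```bash
python3 -m creep '[0,0,0,0, 0,0,0,0, 0,0,0,0, 0,0,0,0, 0,0,0,0, 0,0,0,0, 0,0,0.2,0, 0,0,0.4,0, 0,0,0.6,0, 0,0,0.6,0, 0,0,0.6,0, 0,0,0.6,0, 0,0,0.1,0]' 87;python3 s.py
python3 -m creep '[-0.04,0.19,0,1, -0.04,0.19,0,1, -0.04,0.19,0,1, -0.04,0.19,0,1, -0.04,0.19,0,1, -0.04,0.19,0,1, -0.04,0.19,0,1, -0.04,0.19,0,1, -0.04,0.19,0,1, -0.04,0.19,0,1, -0.04,0.19,0,1, -0.04,0.19,0,1, -0.04,0.19,0,1, -0.04,0.19,0,1, -0.04,0.19,0,1, -0.04,0.19,0,1, -0.04,0.19,0,1, -0.04,0.18,0,1, -0.04,0.18,0,1, -0.04,0.18,0,1]'
python3 -m creep '[0,0,0,0, 0,0,0,0, 0,0,0,0]'; python3 s.py
python3 - <<'E'
from h import *
snap('scene','f.png',(235,165,395,295),4)
E
```

```text
time_s: 9.38
tcp_pos: [0.5941, -0.0232, 0.2152]
orientation: [1.955, 2.449, 0.006]
wrist_force: [0.5, -0.4, -0.7]
opening: 0.0869
finger_force: 0.0
t 9.3833 tcp [ 0.5941 -0.0232  0.2152] phi 12.81 open 0.0869 ff 0.0 F [ 0.5 -0.4 -0.7] M [-0.04  0.02 -0.02] q6 -0.45
time_s: 11.05
tcp_pos: [0.5587, 0.1285, 0.2096]
orientation: [0.627, -3.077, -0.0]
wrist_force: [-0.2, -0.4, -0.1]
opening: 0.0874
finger_force: 0.0
time_s: 11.3
tcp_pos: [0.5592, 0.1279, 0.2099]
orientation: [0.618, -3.08, 0.0]
wrist_force: [1.0, -0.3, 1.0]
opening: 0.0869
finger_force: 0.0
t 11.3 tcp [0.5592 0.1279 0.2099] phi 112.7 open 0.0869 ff 0.0 F [ 1.  -0.3  1. ] M [ 0.03  0.03 -0.1 ] q6 -1.94
```

View pics/f.png

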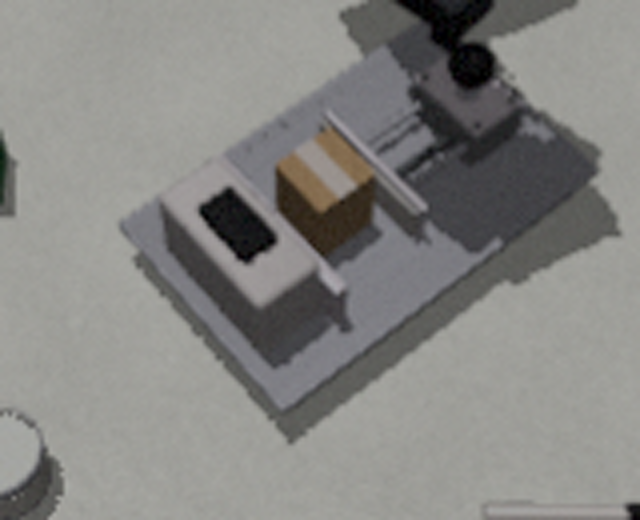

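The carton stands upright on the deck: top corners (277,175), (328,130), (376,180), (322,210). The ball is at (472,65), the fence end at (345,288) and the guide ends at (328,113) and (425,210).

Run:
```python
from h import *
Q=lambda x,y,z:pt('scene',(x+.5)/4-.5+235,(y+.5)/4-.5+165,z)
a=np.radians(12.8);X=np.array([np.cos(a),np.sin(a)]);Y=np.array([-X[1],X[0]])
f=np.array([.6015,-.0654])
for n,x,y,z in[('c1',277,172,.128),('c2',328,130,.128),('c3',376,180,.128),('c4',322,210,.128),('ball',472,65,.135),('fence far end',346,288,.105),('g1',326,113,.096),('g2',422,214,.096)]:
    p=Q(x,y,z)[:2]; print(n,p.round(4),'ff',((p-f)@X).round(4),((p-f)@Y).round(4))
```

```text
c1 [ 0.5777 -0.0613] ff -0.0223 0.0092
c2 [ 0.5596 -0.0072] ff -0.028 0.066
c3 [0.6189 0.0053] ff 0.0326 0.0651
c4 [ 0.6248 -0.0451] ff 0.0272 0.0146
ball [0.5583 0.1262] ff 0.0003 0.1964
fence far end [ 0.6832 -0.0535] ff 0.0823 -0.0065
g1 [0.5241 0.0091] ff -0.059 0.0898
g2 [0.6463 0.0339] ff 0.0657 0.0869
```

```bash
python3 -m creep '[-0.02,0,-0.3,0, 0,-0.01,-0.4,0, 0,0,-0.4,0, 0,0,-0.4,0, 0,0,-0.4,0, 0,0,-0.3,0, 0,0,-0.2,0, 0,0,-0.05,0, 0,0,0,0, 0,0,0,0, 0,0,0,0]';python3 s.py
python3 -m creep '[0,0,0,0, 0,0,0,0, 0,0,0,0, 0,0,0,0, 0,0,0,0, 0,0,0,0, 0,0,0,0, 0,0,0,0, 0,0,0,0]' 20 25;python3 s.py
```

```text
time_s: 12.27
tcp_pos: [0.5593, 0.1277, 0.113]
orientation: [-0.62, 3.078, -0.0]
wrist_force: [0.1, -0.3, 0.9]
opening: 0.0869
finger_force: 0.0
t 12.2667 tcp [0.5593 0.1277 0.113 ] phi 112.79 open 0.0869 ff 0.0 F [ 0.1 -0.3  0.9] M [-0.    0.01  0.01] q6 -1.94
time_s: 13.02
tcp_pos: [0.5587, 0.1274, 0.1122]
orientation: [-0.621, 3.079, -0.001]
wrist_force: [0.6, -1.6, 0.9]
opening: 0.0384
finger_force: 24.9
t 13.0167 tcp [0.5587 0.1274 0.1122] phi 112.82 open 0.0384 ff 24.937811493873596 F [ 0.6 -1.6  0.9] M [-0.21 -0.04 -0.04] q6 -1.94
```

```bash
python3 -m creep '[0,0,0,-0.3, 0,0,0,-0.6, 0,0,0,-0.6, 0,0,0,-0.6, 0,0,0,-0.6, 0,0,0,-0.6, 0,0,0,-0.6, 0,0,0,-0.6, 0,0,0,-0.6, 0,0,0,-0.6, 0,0,0,-0.3, 0,0,0,0]';python3 s.py; python3 -m creep '[0,0,0,-0.3, 0,0,0,-0.6, 0,0,0,-0.6, 0,0,0,-0.6, 0,0,0,-0.6, 0,0,0,-0.6, 0,0,0,-0.6, 0,0,0,-0.6, 0,0,0,-0.6, 0,0,0,-0.6, 0,0,0,-0.3, 0,0,0,0]';python3 s.py
python3 - <<'E'
from h import *
snap('scene','g.png',(235,165,395,295),4)
E
```

```text
time_s: 14.02
tcp_pos: [0.5587, 0.1272, 0.1122]
orientation: [0.197, 3.135, -0.001]
wrist_force: [0.2, -1.9, 0.8]
opening: 0.0384
finger_force: 24.9
t 14.0167 tcp [0.5587 0.1272 0.1122] phi 82.8 open 0.0384 ff 24.94036853313446 F [ 0.2 -1.9  0.8] M [-0.32 -0.04 -0.03] q6 -1.42
time_s: 15.02
tcp_pos: [0.5587, 0.1271, 0.1122]
orientation: [1.001, 2.977, -0.001]
wrist_force: [-0.5, -4.3, 0.1]
opening: 0.0378
finger_force: 24.9
t 15.0167 tcp [0.5587 0.1271 0.1122] phi 52.84 open 0.0378 ff 24.938271045684814 F [-0.5 -4.3  0.1] M [-0.55 -0.05  0.05] q6 -0.89
```

View pics/g.png

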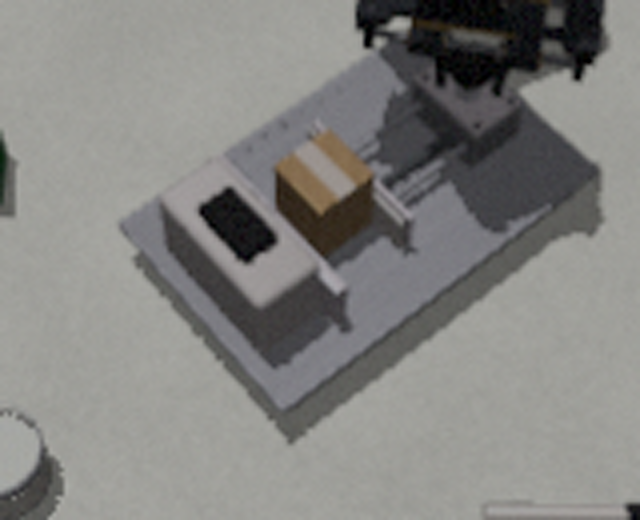

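The guide has advanced about 14 mm (its end went from (425,210) to (410,225)) and the carton hasn't moved. I'll keep winding.

```bash
python3 -m creep '[0,0,0,-0.3, 0,0,0,-0.6, 0,0,0,-0.6, 0,0,0,-0.6, 0,0,0,-0.6, 0,0,0,-0.6, 0,0,0,-0.6, 0,0,0,-0.6, 0,0,0,-0.6, 0,0,0,-0.6, 0,0,0,-0.6, 0,0,0,-0.6]'|head -0;python3 s.py; for i in 1; do python3 -m creep '[0,0,0,-0.3, 0,0,0,-0.2, 0,0,0,-0.2]'|head -0;python3 s.py; done
python3 -m creep '[0,0,0,-0.2, 0,0,0,-0.2, 0,0,0,-0.2]'|head -0;python3 s.py
```

```text
t 16.0667 tcp [0.5585 0.1271 0.1122] phi 18.28 open 0.0383 ff 24.928690195083618 F [ 0.2 -4.   0.7] M [-0.62  0.01  0.17] q6 -0.29
t 16.3167 tcp [0.5586 0.1271 0.1122] phi 14.83 open 0.0384 ff 24.926337897777557 F [-0.1 -5.6  0.5] M [-0.82 -0.01  0.18] q6 -0.23
t 16.5667 tcp [0.5585 0.1271 0.1122] phi 11.78 open 0.0385 ff 24.923788458108902 F [-0.6 -6.   1.8] M [-0.92  0.    0.16] q6 -0.18Exception ignored on flushing sys.stdout:
BrokenPipeError: [Errno 32] Broken pipe
Exception ignored on flushing sys.stdout:
BrokenPipeError: [Errno 32] Broken pipe
Exception ignored on flushing sys.stdout:
BrokenPipeError: [Errno 32] Broken pipe
```

```bash
python3 -m creep '[0,0,0,-0.2, 0,0,0,-0.2, 0,0,0,-0.2, 0,0,0,-0.2]' >/dev/null;python3 s.py;python3 -m creep '[0,0,0,-0.2, 0,0,0,-0.2, 0,0,0,-0.2]' >/dev/null;python3 s.py; python3 -m creep '[0,0,0,-0.2, 0,0,0,-0.2, 0,0,0,-0.2]' >/dev/null;python3 s.py
```

```text
t 16.9 tcp [0.5585 0.1271 0.1121] phi 7.78 open 0.038 ff 24.922824651002884 F [-0.2 -4.8 -0.4] M [-0.9  -0.01  0.17] q6 -0.11
t 17.15 tcp [0.5585 0.1271 0.1122] phi 4.78 open 0.0383 ff 24.92220237851143 F [ 0.3 -5.4 -0.7] M [-0.92  0.06  0.16] q6 -0.05
t 17.4 tcp [0.5585 0.1271 0.1121] phi 1.78 open 0.0383 ff 24.921440184116364 F [ 0.4 -4.9  1.1] M [-0.91  0.07  0.13] q6 -0.0
```

```bash
for i in 1; do python3 -m creep '[0,0,0,-0.2, 0,0,0,-0.2, 0,0,0,-0.2]' >/dev/null;python3 s.py;python3 -m creep '[0,0,0,-0.2, 0,0,0,-0.2]' >/dev/null;python3 s.py; python3 -m creep '[0,0,0,-0.2, 0,0,0,-0.2]' >/dev/null;python3 s.py; done
python3 - <<'E'
from h import *
snap('scene','i.png',(265,175,365,250),8)
E
```

```text
t 17.65 tcp [0.5585 0.1271 0.1122] phi -1.22 open 0.0383 ff 24.920838475227356 F [ 0.2 -6.   0.7] M [-0.91  0.04  0.19] q6 0.05
t 17.8167 tcp [0.5585 0.1271 0.1121] phi -3.22 open 0.0383 ff 24.920386523008347 F [-1.1 -5.8  1. ] M [-0.89  0.07  0.22] q6 0.09
t 17.9833 tcp [0.5585 0.1271 0.1122] phi -5.22 open 0.0381 ff 24.919893890619278 F [-0.1 -4.9  0.1] M [-0.96  0.09  0.12] q6 0.12
```

View pics/i.png

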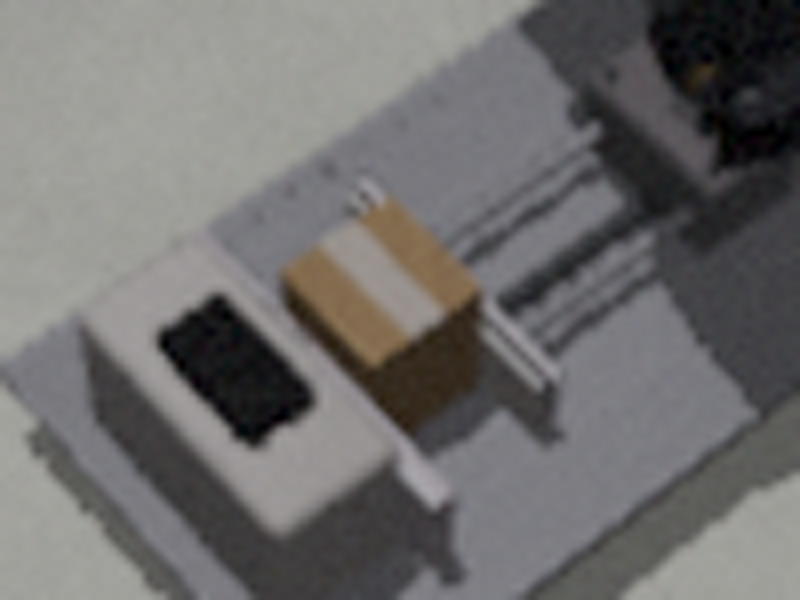

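The carton now rests against the guide and is nearly at the fence, about 1–2 mm off. I'll use finer steps and watch the torque.

```bash
cat > w.py <<'E'
from workcell import arm
s=arm.read_state();print(round(s['time_s'],2),s['qpos'][5].round(3),'Mz',s['ft_torque'][2].round(3),'F',s['wrist_force'].round(1))
E
python3 -m creep '[0,0,0,-0.1, 0,0,0,-0.1]' >/dev/null;python3 w.py;python3 -m creep '[0,0,0,-0.1]' >/dev/null;python3 w.py;python3 -m creep '[0,0,0,-0.1]' >/dev/null;python3 w.py;python3 -m creep '[0,0,0,-0.1]' >/dev/null;python3 w.py;python3 -m creep '[0,0,0,-0.1]' >/dev/null;python3 w.py;python3 -m creep '[0,0,0,-0.1]' >/dev/null;python3 w.py
```

```text
18.2 0.138 Mz 0.181 F [ 0.2 -6.1  0.9]
18.28 0.147 Mz 0.197 F [-0.3 -4.9  1. ]
18.37 0.156 Mz 0.128 F [-0.5 -6.5  1.8]
18.45 0.165 Mz 0.155 F [ 0.1 -5.7  0.9]
18.53 0.173 Mz 0.154 F [-0.8 -5.9 -0.1]
18.62 0.182 Mz 0.141 F [-0.9 -6.2  1.1]
```

```bash
python3 -m creep '[0,0,0,-0.1, 0,0,0,-0.1]' >/dev/null;python3 w.py;python3 -m creep '[0,0,0,-0.1]' >/dev/null;python3 w.py;python3 -m creep '[0,0,0,-0.1]' >/dev/null;python3 w.py;python3 -m creep '[0,0,0,-0.1]' >/dev/null;python3 w.py;python3 -m creep '[0,0,0,-0.1]' >/dev/null;python3 w.py;python3 -m creep '[0,0,0,-0.1]' >/dev/null;python3 w.py
```

```text
18.78 0.199 Mz 0.253 F [ 0.6 -5.9  0.7]
18.87 0.208 Mz 0.205 F [-0.1 -5.1  0.7]
18.95 0.217 Mz 0.161 F [-0.8 -6.2  0.5]
19.03 0.226 Mz 0.15 F [-0.4 -5.1  1.2]
19.12 0.234 Mz 0.17 F [ 0.2 -5.6  1.4]
19.2 0.243 Mz 0.171 F [-0.2 -6.1  0.9]
```

```bash
python3 -m creep '[0,0,0,-0.1, 0,0,0,-0.1]' >/dev/null;python3 w.py;python3 -m creep '[0,0,0,-0.1]' >/dev/null;python3 w.py;python3 -m creep '[0,0,0,-0.1]' >/dev/null;python3 w.py;python3 -m creep '[0,0,0,-0.1]' >/dev/null;python3 w.py;python3 -m creep '[0,0,0,-0.1]' >/dev/null;python3 w.py;python3 -m creep '[0,0,0,-0.1]' >/dev/null;python3 w.py
```

```text
19.37 0.26 Mz 0.192 F [-1.2 -4.8  1.1]
19.45 0.269 Mz 0.234 F [-0.3 -5.3  0.6]
19.53 0.278 Mz 0.249 F [-0.8 -4.9  0.9]
19.62 0.286 Mz 0.284 F [-0.6 -4.7  1.3]
19.7 0.295 Mz 0.314 F [-0.2 -4.9  1.3]
19.78 0.304 Mz 0.319 F [-0.4 -5.5  0.9]
```

The nip is confirmed: torque rose about 0.13 N m above free turning, so roughly 8–10 N. I'll release and retreat.

```bash
python3 -m creep '[0,0,0,0, 0,0,0,0, 0,0,0,0]' >/dev/null;python3 w.py; python3 -m creep '[0,0,0,0, 0,0,0,0, 0,0,0,0, 0,0,0,0, 0,0,0,0, 0,0,0,0, 0,0,0,0, 0,0,0.2,0, 0,0,0.4,0, 0,0,0.5,0, 0,0,0.6,0, 0,0,0.6,0, 0,0,0.4,0, -0.3,0.5,0,0, -0.3,0.8,0,0, -0.3,0.8,0,0, 0,0,0,0, 0,0,0,0]' 87
python3 - <<'E'
from h import *
snap('scene','j.png',(265,175,365,250),8)
E
```

```text
20.03 0.303 Mz 0.236 F [-0.9 -4.6  0.5]
time_s: 21.53
tcp_pos: [0.5217, 0.2132, 0.2209]
orientation: [2.5, 1.901, 0.001]
wrist_force: [-0.0, -0.8, -0.6]
opening: 0.0876
finger_force: 0.0
```

View pics/j.png

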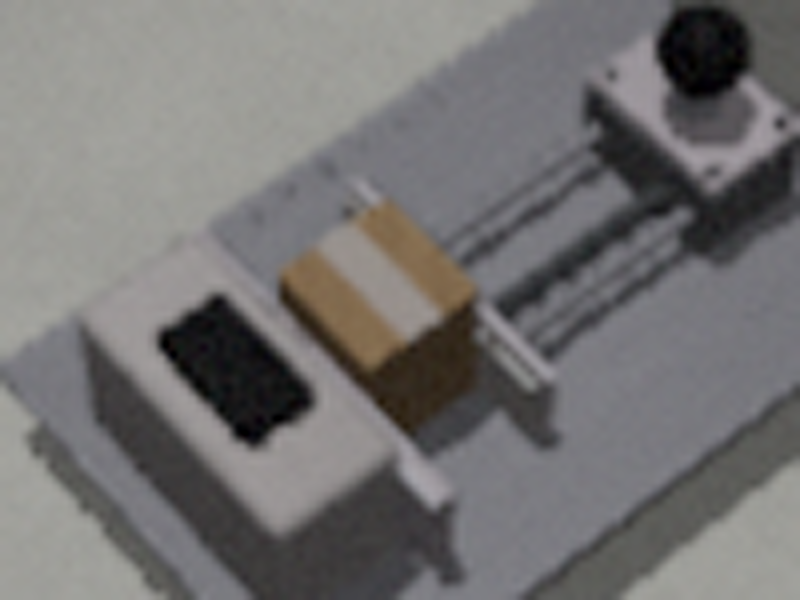

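The carton sits upright and square between the guide and the fence: top corners (283,280), (385,200), (475,290), (370,365). The ball is free and the arm is clear.

```bash
python3 -c "
from workcell import arm
print(arm.hand_in())"
```

```text
the job is handed in; nothing more can be done
None
```

I handed the job in at about 21.5 s of the 72 s allowed, but the hand-in gave no verdict. The brown carton stands upright on the deck, centred to within about 3 mm. It is nipped at an estimated 6–11 N, judged from knob torque and turn. The arm is clear and the tin, dispenser and label roll were not touched.

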